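Go-gauge check of drilled cell collars

ROBOT

A 7-joint arm with a two-finger parallel gripper is mounted at the origin on the work surface. World frame = base frame: x ahead of the robot, y to its left, z up, the work surface at z = 0. Lengths are in m, angles in degrees, forces in N, time in s.
With the tool pointing down it reaches from about 0.425 to 1.025 m from the base axis. Payload 9.4 kg.
Tool frame: the origin (TCP) lies between the finger pads; the fingertips stand 8 mm ahead of it and the grasp point (between the pads) lies 11 mm behind it (ctrl.nose_length is the distance from the TCP to the fingertips, in m); z points along the fingers, y is the direction in which the jaws open and shut (so a half turn about z gives the same grasp; the last joint's range is limited). The gripper opens to 85 mm and grips with 20 to 120 N. Pads are 22 mm wide; open, the fingers measure 114 mm over their backs; the gripper's body (76 mm by 85 mm) begins 54 mm behind the grasp point. The pads swing forward as they close: fully open they stand 13 mm farther back than shut.
Start: joints at [-81.744, 34.337, -0.143, 91.639, 0.103, 54.024, -4.572], TCP at [0.159, 0.707, 0.239] pointing down, gripper open.
Joint ranges: [-147.43, 147.43], [-19.82, 112.94], [-74.19, 73.91], [6.32, 146.72], [-59.91, 239.91], [6.04, 106.73], [-150.56, 150.56]. Speed limits (degrees/s): [127.2, 127.2, 172.46, 172.46, 180, 180, 180].

INTERFACE

Orientations are given as a 3x3 rotation matrix whose columns are the frame's x, y, z axes.
In Python, from workcell import ctrl, solver, optics, search_frame, regions_of gives the robot as it stands. The module is installed in compiled form; this text tells all that it offers. Calls block until the motion is done:
- ctrl.goto(position, orientation): joint-space move of the TCP to a pose.
- ctrl.move_l(position, ori=None, speed=0.15): straight line of the TCP; ori=None keeps the orientation; speed is the mean speed in m/s.
- ctrl.movej(angles): joint-space move.
- ctrl.gripper_to(opening, f_grip=None): opening from 0.0 (shut) to 1.0 (fully open); f_grip is the grip in N (None keeps the last); returns when the fingers have stopped.
- ctrl.hold(seconds).
- solver.solve_ik(position, orientation): joint angles nearest the present ones, or None.
- optics.grab_frame(name): name is "side" or "top"; returns the picture (480x640x3 uint8, blue, green, red); there is no depth.
- optics.calibration(name): a dict with "fov_y" (degrees; the focal length in pixels is half the picture's height over the tangent of half this angle, whatever the lens; pixels are square), "cx", "cy" (the principal point, pixels), "k1" (the pictures are not rectified: a ray, as slopes to the right and down, at radius r is drawn at 1 + k1 r^2 times it, then the intrinsics apply), "xyz" and "rotation" of the camera in the world. Camera axes: x right, y down, z forward; pixel columns grow to the right and rows downward; lengths in m; the calibration is good to about 2 mm. A picture is of the moment at which its call begins. calibration takes no time and is no camera call.
A pose or a line that the arm cannot do raises ctrl.PlanningError and nothing moves.
- ctrl.sign_off(): hands the job in, once; it reports no verdict.
Trained networks look in the newest picture that a camera, given by its name, has taken for a name from the list of things; names that differ only in an ending like _2 or _b are one class to them, and where a whole thing is asked for, a point or a joint stands for the part that bears it (a point fixed in the world has none). Each returns a list of dicts, best first, with "p" (0 to 1); they miss things now and then, are a little off and sometimes report something else, mostly with a low value. They report only what shows in the picture. A call takes as long as a camera call. They do not tell look-alikes from the thing itself.
- search_frame(camera, name): "extent" ([left, top, right, bottom] in pixels, round what is visible of it).
- regions_of(camera, name): "mask" (480x640 bool, what is visible of it) and "extent" ([left, top, right, bottom] in pixels, round what is visible of it).
Readings, each from a call of its own:
- ctrl.current_time(): time.
- ctrl.current_q(): joint angles.
- ctrl.current_joint_velocities(): joint speeds.
- ctrl.current_effort(): joint torques, N m.
- ctrl.current_ee_pos(): TCP position.
- ctrl.current_eef_rot(): TCP orientation.
- ctrl.current_wrist_force(): force on the tool from outside, world axes, zero at the start.
- ctrl.current_torque(): the same for the moment, N m.
- ctrl.current_finger_gap(): opening from 0.0 (shut) to 1.0 (fully open).
Only numpy, scipy, OpenCV 4.12 (cv2) and the standard library are available. Lean on these libraries where they do the work, as an engineer would, in place of code of your own. Each camera call takes 0.05 s, during which the arm holds its last target. There are 200 camera calls.

TASK

Take the pin gauge from its stand and try it in the bore of each of the three collars in the rack, one after the other from the end with the upright tab: push it down gently, never forcing it, until its flange sits on the collar or it stops. Then put the gauge back in its stand and set (do not drop) the collar that it would not go fully into upright in the empty steel tray, leaving the collars that fit standing in their places in the rack and the other things on the bench alone.

Things in the scene. Friction and masses are not known exactly. Their poses are not given: they have to be found in the camera images.
- gauge: pin gauge upright in its stand, 132 mm long, 0.28 kg: plain steel pin 24 mm in diameter and 56 mm long (foot slightly chamfered), then a flange 38 mm in diameter and 6 mm thick (56 to 62 mm above the foot), then a dark round handle 30 mm in diameter and 70 mm tall (62 to 132 mm). Origin at the centre of the pin's foot, z along the pin up to the handle
- stand: fixed white plastic block, 80 x 80 x 64 mm, with a vertical hole 31 mm wide, 60 mm deep, in the middle of its top. The gauge's flange rests on the block's top, its foot then 8 mm above the bench. Origin: centre of the underside, z up. It is on the robot's left or right, the tray on the other side
- tray: fixed empty square steel tray, 120 x 120 mm, walls 18 mm high and 4 mm thick, floor about 4 mm thick; origin at the centre of the underside, z up, sides along x and y
- rack: fixed low steel rack, 84 mm along its x and 270 mm along its y, with three places in a row along y, 88.5 mm apart, edged by walls 16 mm high with 8 to 10 mm of play on every side of each collar; floor 6 mm thick. Upright steel tab, 50 mm wide, 40 mm high, at its +y end (the robot's left). Origin at the centre of the underside
- place1 (a point): point on the rack's floor, 6 mm above the bench, mid of the first (next to the tab) place, axes as the rack's. A collar stands here at the start, its underside centred on the point within 2 mm: loose aluminium drilled block, 54 mm along the rack's x, 66 mm along its y, 60 mm tall, 0.4 kg, with a vertical bore in the middle, 27 mm wide at the mouth
- place2 (a point): point on the rack's floor, 6 mm above the bench, mid of the second (middle) place, axes as the rack's. A collar stands here at the start, its underside centred on the point within 2 mm: like the first. Just one of the three, in any place, is faulty: its bore is only 21.5 mm wide in the lower half, and a flat ledge 30 mm above its underside stops the pin
- place3 (a point): point on the rack's floor, 6 mm above the bench, mid of the third (far from the tab) place, axes as the rack's. A collar stands here at the start, its underside centred on the point within 2 mm: like the first. A sound collar is bored 27 mm wide right through, so that the gauge goes in until its flange rests on the collar's top
- canister: bystander: white plastic jar, 72 mm in diameter, 150 mm tall, loose; origin at its underside
- beaker: bystander: empty glass beaker, 72 mm in diameter, 90 mm tall, loose; origin at its underside
- controller: bystander: white and blue keypad box, fixed, 160 x 130 x 95 mm; origin at its underside
Mind the look-alikes: they are no part of the job. What is shaped like the gauge but red or yellow is not meant.

How it is judged:
By the outcome, as a careful person would: the job done as asked, in the order asked, and still so for the second after the job is handed in, with the robot touching nothing.
It also fails if it takes over 72 s, if anything falls off the work surface, if the arm or the gripper's body presses on something with over 40 N, if the wrist force passes 120 N, or if a joint passes its speed limit or range.

## Working session

There is one attempt and no reset: what is moved stays moved. The work goes in short steps, each a Python script; the robot and the scene stay as the last script left them, time stands still between calls to the robot, and variables do not carry over. Pictures are saved under pics/ and viewed, about 8 in all and at most 12, crops included, and the job is handed in when it is done.

```bash
mkdir -p pics; python3 - <<'E'
from workcell import ctrl, optics, search_frame
import cv2
for c in ("top","side"):
    im=optics.grab_frame(c); cv2.imwrite(f"pics/{c}0.png",im)
    print(c,optics.calibration(c))
    for n in ("gauge","stand","tray","rack","place1","canister","beaker","controller"):
        try: print(n,[( [int(v) for v in d["extent"]],round(d["p"],2)) for d in search_frame(c,n)][:5])
        except Exception as e: print(n,e)
print(ctrl.current_time(),ctrl.current_eef_rot(),ctrl.current_wrist_force())
E
```

```text
top {'fov_y': 54.05105716476547, 'cx': 317.36121564226545, 'cy': 241.74540494367315, 'k1': -0.028424051254985497, 'xyz': array([0.30983618, 0.00789253, 0.92617709]), 'rotation': array([[-0.08539385, -0.97089838,  0.22375035],
       [-0.99634165,  0.08396667, -0.01590317],
       [-0.00334721, -0.22428983, -0.97451674]])}
gauge [([424, 330, 459, 351], 0.86), ([402, 273, 429, 301], 0.63), ([452, 273, 485, 295], 0.59)]
stand [([384, 269, 437, 316], 0.83)]
tray [([153, 259, 225, 328], 0.77)]
rack [([263, 174, 403, 235], 0.59)]
place1 [([265, 177, 405, 236], 0.84)]
canister [([89, 202, 158, 254], 0.66)]
beaker [([83, 276, 136, 312], 0.63)]
controller [([470, 147, 558, 239], 0.91)]
side {'fov_y': 57.21015219905853, 'cx': 320.8389321073811, 'cy': 235.70368749981012, 'k1': 0.013498451611651089, 'xyz': array([0.34372083, 0.7154    , 0.879389  ]), 'rotation': array([[-0.97808533, -0.16274136,  0.12986279],
       [-0.20790928,  0.73022832, -0.65079976],
       [ 0.01108255, -0.66353737, -0.74806105]])}
gauge [([389, 165, 409, 210], 0.84), ([364, 146, 379, 171], 0.79), ([360, 198, 375, 244], 0.66), ([358, 166, 370, 197], 0.52)]
stand [([344, 181, 377, 219], 0.96), ([256, 191, 298, 273], 0.21)]
tray [([278, 305, 354, 370], 0.9), ([359, 167, 372, 196], 0.28)]
rack [([259, 191, 300, 275], 0.66)]
place1 [([258, 194, 299, 269], 0.84)]
canister [([223, 321, 267, 387], 0.59)]
beaker [([285, 364, 322, 418], 0.76), ([360, 169, 371, 196], 0.63)]
controller [([288, 114, 349, 171], 0.94)]
0.9 [[-9.75737715e-01  2.18942712e-01  3.04742661e-05]
 [ 2.18942713e-01  9.75737714e-01  3.72886161e-05]
 [-2.15708200e-05  4.30560276e-05 -9.99999999e-01]] [-0.23027169 -0.09842658 -0.5621663 ]
```

View pics/top0.png

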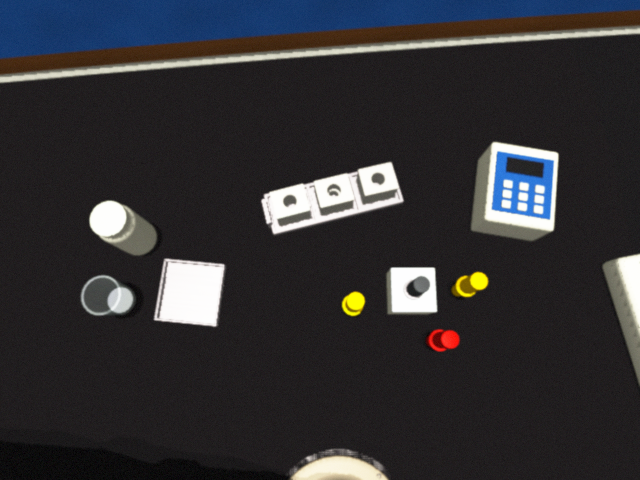

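View pics/side0.png

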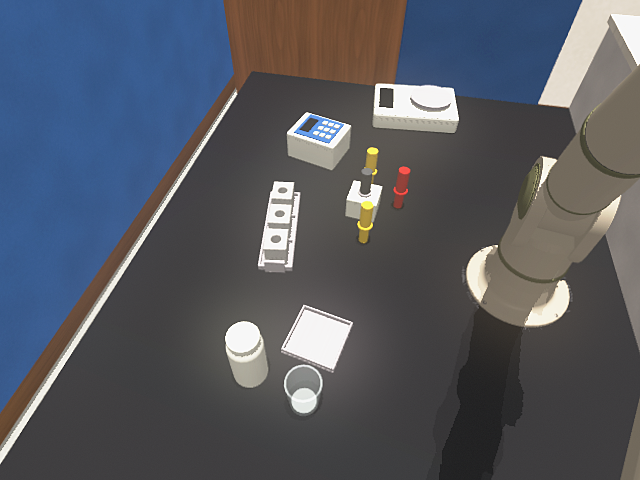

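The gauge candidates in the top picture are the dark-handled one at (418,287), yellow at (353,303), yellow at (470,285) and red at (443,340). Only the dark one stands in the white stand, so it is the one meant. The rack's tab is at its left end (265,210), so place 1 is the left collar (290,203). The tray is at (190,293). One enlarged crop will confirm this.

```bash
cat > h.py <<'E'
import numpy as np, cv2
from workcell import ctrl, optics
def K(c):
    f=240/np.tan(np.radians(c["fov_y"]/2)); return np.array([[f,0,c["cx"]],[0,f,c["cy"]],[0,0,1]])
def proj(cam,P):
    c=optics.calibration(cam); R=c["rotation"].T
    return cv2.projectPoints(np.atleast_2d(np.array(P,float)),cv2.Rodrigues(R)[0],-R@c["xyz"],K(c),np.array([c["k1"],0,0,0.]))[0][:,0]
def back(cam,uv,z):
    c=optics.calibration(cam)
    n=cv2.undistortPoints(np.array(uv,float).reshape(-1,1,2),K(c),np.array([c["k1"],0,0,0.]))[:,0]
    d=np.c_[n,np.ones(len(n))]@c["rotation"].T
    return c["xyz"]+d*((z-c["xyz"][2])/d[:,2])[:,None]
def down(yaw):  # tool pointing down, jaw (y) axis at angle yaw from world x
    y=np.array([np.cos(yaw),np.sin(yaw),0]); z=np.array([0,0,-1.]); return np.c_[np.cross(y,z),y,z]
E
python3 - <<'E'
from h import *
t=cv2.imread("pics/top0.png"); s=cv2.imread("pics/side0.png")
a=cv2.resize(t[165:245,255:415],None,fx=5,fy=5,interpolation=cv2.INTER_CUBIC)
b=cv2.resize(t[260:330,380:440],(240,200)); 
b=cv2.resize(t[260:325,340:490],(400,173),interpolation=cv2.INTER_CUBIC)
d=cv2.resize(s[140:280,250:420],(206,170),interpolation=cv2.INTER_CUBIC); d=cv2.copyMakeBorder(d,0,3,0,194,cv2.BORDER_CONSTANT)
cv2.imwrite("pics/crop1.png",np.vstack([a,np.hstack([b,d])]))
g=cv2.cvtColor(t,cv2.COLOR_BGR2GRAY)
for th in (150,200,235):
  m=(g>th).astype(np.uint8); n,l,st,ce=cv2.connectedComponentsWithStats(m)
  for i in range(1,n):
    if st[i,4]>150 and 140<st[i,0]<450 and 150<st[i,1]<330: print(th,st[i],ce[i])
print(back("top",[[418,287]],.14),back("top",[[290,201],[336,190],[378,178]],.066),back("top",[[190,293]],.01))
E
```

```text
150 [ 261  162  142   72 4560] [329.91732456 196.89144737]
150 [ 154  259   70   67 3724] [190.24973147 292.14097744]
150 [ 390  267   47   46 1738] [412.02071346 290.17721519]
150 [342 292  23  24 362] [353.24033149 302.74033149]
200 [ 262  163  141   70 4004] [329.57992008 196.62712288]
200 [ 155  259   69   67 3463] [190.91654635 292.69477332]
200 [ 391  268   46   44 1569] [412.01784576 290.29509242]
200 [343 293  21  22 283] [353.61130742 302.04946996]
235 [359 163  39  32 713] [377.84291725 178.53015428]
235 [ 262  174  140   59 2652] [315.39328808 201.14177979]
235 [ 160  263   63   62 3139] [191.71806308 293.09111182]
235 [ 391  268   45   44 1473] [412.04480652 290.33672777]
[[ 0.39810909 -0.1666087   0.14      ]] [[ 0.59162971  0.03922347  0.066     ]
 [ 0.60609407 -0.05062454  0.066     ]
 [ 0.62348251 -0.13401732  0.066     ]] [[0.43917081 0.24987636 0.01      ]]
```

View pics/crop1.png

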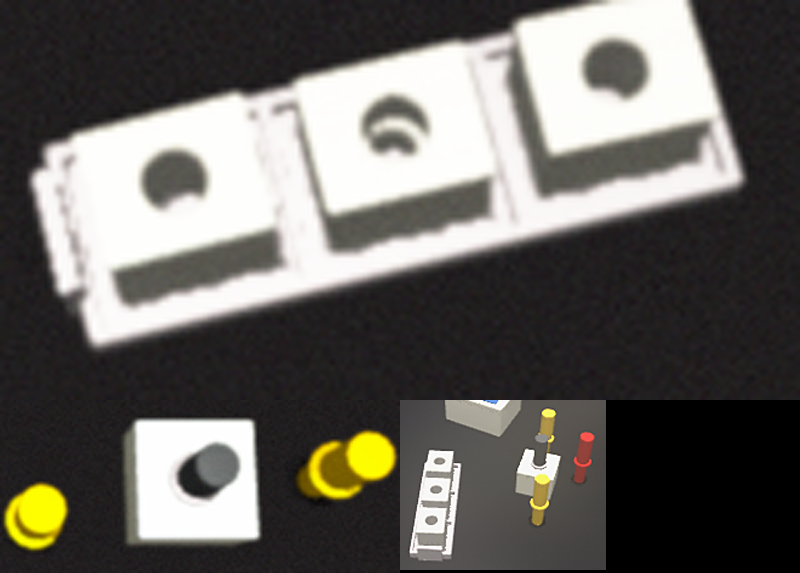

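The crop confirms the gauge is the dark-handled one in the white block at about (420,285) in the top picture. The bores are at about (289.5,201), (333.5,190.5) and (377.6,178.7). The middle bore already seems to show a ledge, but I'll test all three.

```bash
python3 - <<'E'
from h import *
from workcell import solver
g=back("top",[[420.2,284.7]],.14)[0]; s=back("top",[[413.9,290.0]],.064)[0]
b=back("top",[[289.5,201],[333.5,190.5],[377.6,178.7]],.066)
print("gauge",g,"stand",s); print("bores",b)
print("side proj",proj("side",[[*g[:2],.14],*b]).round(1), "look-alikes",back("top",[[353,303],[478,282],[450,340]],.13))
row=b[0]-b[2]; yaw=np.arctan2(row[1],row[0])-np.pi/2; print("yaw",np.degrees(yaw))
for k in (0,np.pi):
    q=solver.solve_ik([*g[:2],.26],down(yaw+k)); print(q)
    for p in ([*g[:2],.094],[*b[0][:2],.09],[.439,.25,.05]): print(solver.solve_ik(p,down(yaw+k)))
E
```

```text
gauge [ 0.40163959 -0.17081204  0.14      ] stand [ 0.40180204 -0.17522394  0.064     ]
bores [[ 0.59171283  0.04017783  0.066     ]
 [ 0.60550002 -0.04573511  0.066     ]
 [ 0.62212033 -0.13307954  0.066     ]]
side proj [[367.1 171.5]
 [275.5 238.3]
 [279.5 213. ]
 [282.3 189.7]] look-alikes [[ 0.38183931 -0.05593047  0.13      ]
 [ 0.39876733 -0.27224873  0.13      ]
 [ 0.30681959 -0.21027394  0.13      ]]
yaw 9.954305781580567
[-31.30999302  22.78699139  65.26071188 128.65221957 -29.61774805
  45.37831271  63.85678625]
[ 12.50892097  30.47205455   4.32955111 135.98341505  -9.24343485
  13.78838441  35.17805977]
[-17.11918619  37.41308447  11.60804033 116.41558662 -15.30931297
  27.58185443  15.73999291]
[-40.98674291  37.77796469   7.11705691 128.63961573 -17.70235752
  14.45446319  -8.22084898]
[ -31.20092846   22.67407628   65.02314817  128.64862229  -29.44668726
   45.29975038 -116.3747637 ]
[ 44.57633361  35.30182785 -41.30003548 133.99459975  53.17671872
  28.45477743 149.30893908]
[  9.92353129  39.51088983 -28.9729729  114.61221968  33.27574435
  34.17320257 148.24656484]
[-21.38603874  38.64417539 -21.25553865 127.37588954  40.25582225
  20.50830515 113.25167407]
```

```bash
cat >> h.py <<'E'
YAW=np.radians(10.0); R0=down(YAW)
T=lambda *a: print(round(ctrl.current_time(),2),*a,np.round(ctrl.current_ee_pos(),4),np.round(ctrl.current_wrist_force(),1),round(ctrl.current_finger_gap(),3))
E
python3 - <<'E'
from h import *
ctrl.goto([.52,.0,.27],R0); T("mid")
ctrl.goto([.4016,-.172,.19],R0); T("above",np.round(ctrl.current_q(),0))
ctrl.move_l([.4016,-.172,.094],speed=.12); T("down")
ctrl.gripper_to(0.0,40); T("grip")
ctrl.move_l([.4016,-.172,.20],speed=.12); T("lift")
im=optics.grab_frame("top"); s=optics.grab_frame("side"); cv2.imwrite("pics/top1.png",im); cv2.imwrite("pics/side1.png",s)
E
```

```text
3.7 mid [0.5202 0.0009 0.2699] [ 0.6 -0.5 -0.2] 0.995
4.59 above [ -3.  21.  25. 132. -17.  30.  46.] [ 0.4029 -0.1715  0.1903] [ 0.  -0.6  0.3] 0.998
5.54 down [ 0.402  -0.1719  0.0944] [-0.4  0.3  0. ] 1.002
6.09 grip [ 0.402  -0.172   0.0944] [0.2 0.9 5.7] 0.339
7.12 lift [ 0.4013 -0.1718  0.1995] [-0.7  0.4 -3. ] 0.342
```

```bash
python3 - <<'E'
from h import *
ctrl.goto([.5917,.0402,.20],R0)
ctrl.move_l([.5917,.0402,.170],speed=.1); T("over1")
im=optics.grab_frame("top"); s=optics.grab_frame("side"); cv2.imwrite("pics/top2.png",im); cv2.imwrite("pics/side2.png",s)
a=cv2.resize(s[170:270,225:325],(600,600),interpolation=cv2.INTER_CUBIC); 
cv2.imwrite("pics/crop2.png",a)
p=ctrl.current_ee_pos()
q=proj("side",[[*p[:2],p[2]-.086],[*p[:2],p[2]-.03],[*p[:2],.066]]); print(((q-[225,170])*6).round(0))
E
```

```text
8.78 over1 [0.5914 0.0391 0.17  ] [ 0.  -0.3 -2.9] 0.348
[[300. 378.]
 [290. 282.]
 [303. 408.]]
```

View pics/crop2.png

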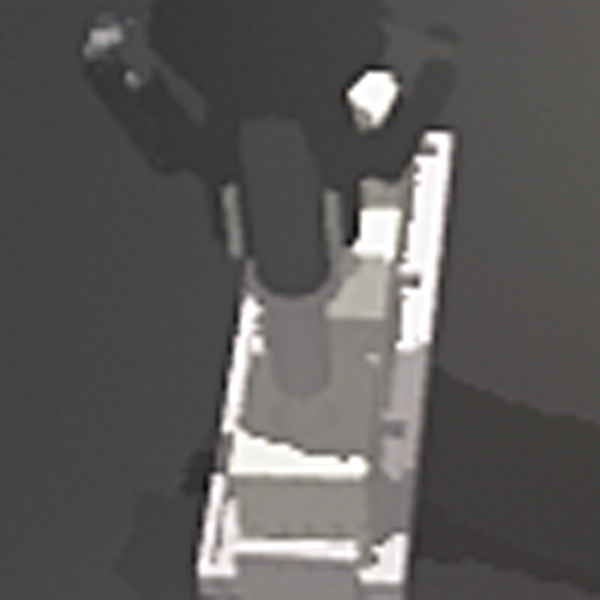

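The pin foot shows at about (300,377) in the crop against a predicted (300,378), so the gauge is on the tool axis within about 1 mm. Next I check the bores in the first side picture and start the first try.

```bash
cat >> h.py <<'E'
B=np.array([[.5917,.0402],[.6055,-.0457],[.6221,-.1331]])
def descend(xy,z0,z1,step,lim=6,speed=.04):
    """lower in steps until the contact force passes lim; returns foot height, force"""
    base=-2.9; z=z0
    while z>z1+1e-6:
        z=max(z-step,z1); ctrl.move_l([*xy,z],speed=speed)
        F=ctrl.current_wrist_force()
        if F[2]-base>lim: break
    p=ctrl.current_ee_pos(); M=ctrl.current_torque()
    print(round(ctrl.current_time(),2),"cmd",round(z,4),"pos",np.round(p,4),"foot",round(p[2]-.0864,4),"F",np.round(F,1),"M",np.round(M,2))
    return p[2]-.0864,F
E
python3 - <<'E'
from h import *
g=cv2.cvtColor(cv2.imread("pics/side0.png"),cv2.COLOR_BGR2GRAY).astype(float)
for u,v in proj("side",np.c_[B,[.066]*3]):
    x,y=int(round(u)),int(round(v)); w=g[y-6:y+7,x-8:x+9]; m=np.clip(225-w,0,None); 
    k=cv2.connectedComponents((w<170).astype(np.uint8))[1]; k=k==k[6,8]; yy,xx=np.nonzero(k)
    print((u,v),"dark centroid",xx.mean()+x-8,yy.mean()+y-6,k.sum())
descend(B[0],.170,.153,.02); descend(B[0],.153,.140,.003)
E
```

```text
(np.float64(275.53090091481073), np.float64(238.27409139513364)) dark centroid 275.4655172413793 238.74137931034483 58
(np.float64(279.5153650092838), np.float64(213.00833646509832)) dark centroid 279.3478260869565 213.43478260869566 46
(np.float64(282.26168983519034), np.float64(189.65737411443024)) dark centroid 282.10526315789474 190.02631578947367 38
9.45 cmd 0.153 pos [0.5917 0.0401 0.1528] foot 0.0664 F [-0.1  0.  -2.7] M [0.01 0.01 0.04]
10.7 cmd 0.14 pos [0.5917 0.0402 0.14  ] foot 0.0536 F [ 0.3  0.6 -3. ] M [0.02 0.03 0.04]
```

```bash
cat >> h.py <<'E'
def try_bore(xy,z0):
    for z1,st in ((.1275,.03),(.118,.003),(.100,.006),(.093,.0015)):
        if z0<=z1: continue
        f,F=descend(xy,z0,z1,st)
        if F[2]+2.9>6: break
        z0=z1
    r="FITS" if f<.014 else "STOPPED SHORT"; print(r); return f
E
python3 - <<'E'
from h import *
try_bore(B[0],.14)
E
```

```text
11.16 cmd 0.1275 pos [0.5915 0.0401 0.1271] foot 0.0407 F [-0.4  0.8 -3. ] M [ 0.09  0.07 -0.  ]
12.16 cmd 0.118 pos [0.5917 0.0402 0.118 ] foot 0.0316 F [-0.3  0.2 -2.8] M [0.11 0.02 0.03]
13.06 cmd 0.1 pos [0.5915 0.0402 0.0997] foot 0.0133 F [-0.4  0.6 -2.6] M [ 0.15  0.04 -0.03]
13.81 cmd 0.0955 pos [0.5919 0.0402 0.0964] foot 0.01 F [-2.3  1.2  7.9] M [0.19 0.69 0.04]
FITS
```

```bash
python3 - <<'E'
from h import *
ctrl.move_l([*B[0],.172],speed=.12); T("out1")
ctrl.move_l([*B[1],.172],speed=.12); ctrl.move_l([*B[1],.155],speed=.08)
f,F=descend(B[1],.155,.140,.003)
if f<.058: try_bore(B[1],.14)
E
```

```text
14.59 out1 [0.5913 0.0403 0.1715] [-0.4  0.1 -2.9] 0.336
17.07 cmd 0.14 pos [ 0.6054 -0.0457  0.1398] foot 0.0534 F [-0.  -0.7 -3. ] M [ 0.01 -0.05  0.02]
17.53 cmd 0.1275 pos [ 0.6053 -0.0458  0.1272] foot 0.0408 F [ 0.3 -0.3 -3.8] M [0.01 0.02 0.01]
18.03 cmd 0.1215 pos [ 0.606  -0.0458  0.1222] foot 0.0358 F [-1.8  0.1  5.1] M [ 0.01  0.32 -0.  ]
STOPPED SHORT
```

Collar 2 stopped at a foot height of 36 mm, which is exactly the ledge. Now collar 3.

```bash
python3 - <<'E'
from h import *
ctrl.move_l([*B[1],.172],speed=.12); T("out2")
ctrl.move_l([*B[2],.172],speed=.12); ctrl.move_l([*B[2],.155],speed=.08)
f,F=descend(B[2],.155,.140,.003)
if f<.058: try_bore(B[2],.14)
E
```

```text
18.61 out2 [ 0.6052 -0.0454  0.1717] [ 0.3 -0.4 -2.7] 0.341
21.11 cmd 0.14 pos [ 0.622  -0.1331  0.1398] foot 0.0534 F [ 0.4  0.6 -2.8] M [ 0.03 -0.02 -0.08]
21.57 cmd 0.1275 pos [ 0.622  -0.1331  0.1271] foot 0.0407 F [ 0.4  0.2 -2. ] M [-0.01 -0.01  0.01]
22.57 cmd 0.118 pos [ 0.6222 -0.1331  0.118 ] foot 0.0316 F [-1.1  1.3 -2.6] M [ 0.01 -0.06  0.03]
23.47 cmd 0.1 pos [ 0.622  -0.1331  0.0997] foot 0.0133 F [ 0.1 -0.3 -3.3] M [-0.01 -0.02  0.08]
24.22 cmd 0.0955 pos [ 0.6223 -0.1332  0.0965] foot 0.0101 F [-1.9  1.5  6.6] M [ 0.12  0.64 -0.04]
FITS
```

```bash
python3 - <<'E'
from h import *
G=[.4018,-.172]
ctrl.move_l([*B[2],.19],speed=.15); ctrl.goto([*G,.19],R0); ctrl.move_l([*G,.155],speed=.1)
f,F=descend(G,.155,.140,.004)
if f<.058:
    f,F=descend(G,.140,.1,.02)
    if f<.016:
        f,F=descend(G,.1,.092,.0015,lim=3)
E
```

```text
27.39 cmd 0.14 pos [ 0.4017 -0.172   0.1398] foot 0.0534 F [ 0.5  1.1 -2.6] M [ 0.03 -0.02  0.03]
28.69 cmd 0.1 pos [ 0.4017 -0.1721  0.0999] foot 0.0135 F [-0.3  0.5 -3.1] M [ 0.01 -0.04  0.04]
29.69 cmd 0.094 pos [ 0.4019 -0.1721  0.0943] foot 0.0079 F [-0.3  0.2  6.2] M [0.13 0.31 0.02]
```

```bash
python3 - <<'E'
from h import *
ctrl.gripper_to(1.0); T("open"); ctrl.move_l([.4018,-.172,.20],speed=.15)
ctrl.goto([*B[1],.22],R0); T("over2")
t=optics.grab_frame("top"); s=optics.grab_frame("side")
cv2.imwrite("pics/top3.png",t); cv2.imwrite("pics/side3.png",s)
cv2.imwrite("pics/crop3.png",np.hstack([cv2.resize(t[160:330,255:455],(400,340)),cv2.resize(s[140:310,220:420],(400,340))]))
E
```

```text
30.28 open [ 0.4018 -0.172   0.094 ] [ 0.1 -1.4 -0.3] 1.001
32.09 over2 [ 0.6039 -0.0473  0.2194] [-0.7 -0.8 -0.1] 0.999
```

View pics/crop3.png

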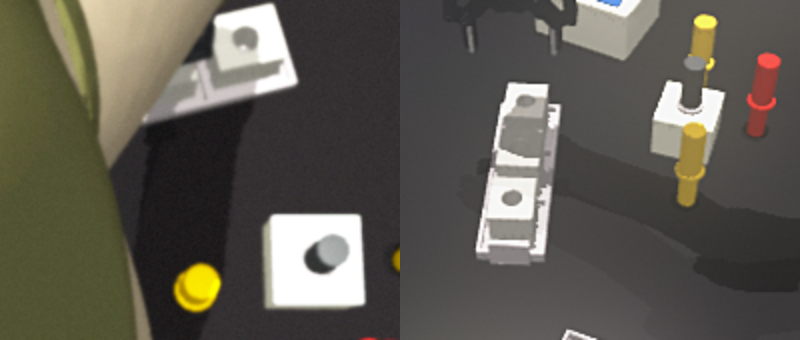

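The gauge is seated upright in its stand at (330,250) in the crop. Collars 1, 2 and 3 are standing in place, with the middle one in the arm's shadow. Now I fetch collar 2.

```bash
python3 - <<'E'
from h import *
ctrl.move_l([*B[1],.10],speed=.2); ctrl.move_l([*B[1],.036],speed=.08); T("down")
if abs(ctrl.current_wrist_force()[2])<5:
    ctrl.gripper_to(0.0,60); T("grip")
    ctrl.move_l([*B[1],.046],speed=.05); T("lift10")
    ctrl.move_l([*B[1],.16],speed=.15); T("lift")
t=optics.grab_frame("top"); s=optics.grab_frame("side"); cv2.imwrite("pics/side4.png",s)
cv2.imwrite("pics/crop4.png",cv2.resize(s[120:400,200:420],(550,600*0+560)))
# tray centre from first top picture: floor/wall corners
g=cv2.cvtColor(cv2.imread("pics/top0.png"),cv2.COLOR_BGR2GRAY)[240:345,140:240]
c=max(cv2.findContours((g>140).astype(np.uint8),0,2)[0],key=cv2.contourArea)
r=cv2.minAreaRect(c); print(r, back("top",[np.array(r[0])+[140,240]],.012))
g=cv2.cvtColor(cv2.imread("pics/side0.png"),cv2.COLOR_BGR2GRAY); print(back("side",[[317,337]],.012))
E
```

```text
33.89 down [ 0.6057 -0.0459  0.0362] [-0.  -0.7 -0.5] 0.998
34.29 grip [ 0.6059 -0.0457  0.0367] [-1.7 -0.7  6. ] 0.629
34.64 lift10 [ 0.6056 -0.0456  0.0463] [-0.1 -0.1 -3.5] 0.626
35.55 lift [ 0.605  -0.0455  0.1592] [ 0.5  0.9 -3.9] 0.628
((49.015380859375, 51.876922607421875), (63.50577926635742, 63.753849029541016), 7.125016689300537) [[0.44125056 0.25121551 0.012     ]]
[[0.44093661 0.2521951  0.012     ]]
```

View pics/crop4.png

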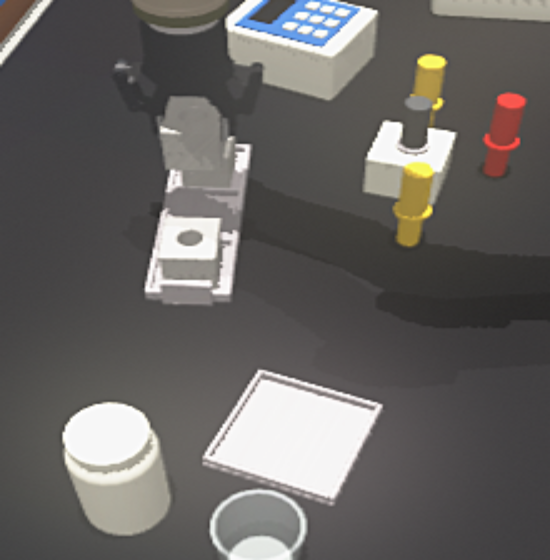

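```bash
python3 - <<'E'
from h import *
C=[.441,.2515]
ctrl.move_l([*C,.16],speed=.2); ctrl.move_l([*C,.07],speed=.15); ctrl.move_l([*C,.040],speed=.06); T("near")
descend(C,.040,.031,.0015,lim=2.5,speed=.03)
if ctrl.current_ee_pos()[2]<.037:
    ctrl.gripper_to(0.8); T("open"); ctrl.move_l([*C,.06],speed=.06); ctrl.move_l([*C,.20],speed=.15); T("up")
    ctrl.goto([.5,.05,.3],R0); 
    s=optics.grab_frame("side"); cv2.imwrite("pics/side5.png",s[100:440,180:460]); T("end")
E
```

```text
38.9 near [0.441  0.2513 0.0398] [-0.5  0.9 -3.9] 0.622
39.9 cmd 0.034 pos [0.441  0.2515 0.0347] foot -0.0517 F [-2.4 -0.5  8.9] M [-0.14  0.29  0.02]
40.2 open [0.4411 0.2516 0.034 ] [-0.6 -0.6  0.1] 0.805
41.87 up [0.4406 0.2514 0.1993] [-0.6  0.7 -0.5] 0.801
42.84 end [0.4995 0.0519 0.2989] [-0.1 -0.2 -1.1] 0.801
```

View pics/side5.png

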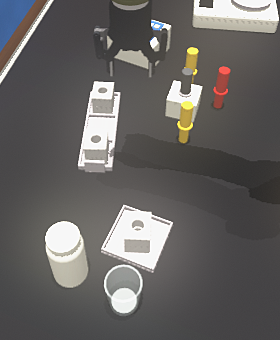

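The last picture shows the collar upright inside the tray at (137,232), collars 1 and 3 still in the rack, the gauge in its stand, and the other things where they were.

```bash
python3 -c "
from workcell import ctrl
ctrl.sign_off()"
```

```text
the job is handed in; nothing more can be done
```

The job is done and handed in; the robot's clock stood at 42.8 s at my last reading before that.

- **Gauge tries:** I tried the gauge in the collars in order from the tab. In collars 1 and 3 it went in until the flange sat, with the foot at 10 mm. In collar 2 it stopped with the foot at 36 mm, which is the ledge. The contact force was about 8 to 11 N each time.
- **Putting back:** The gauge is back in its stand, with the foot at 8 mm. Collar 2 was set down in the tray, with about 13 N of contact force before release.
- **Last checks:** The final side picture shows the faulty collar upright in the tray, collars 1 and 3 standing in the rack and the gauge in its stand. The other things on the bench look undisturbed. No check failed or disagreed.

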